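Turn the dressing shaker over and rack it

TASK

The dressing in the slim steel shaker (the one with the flat black cap, on the white cutting board) has settled: pick the shaker up, turn it upside down so that its cap points down, and hold it like that for at least a second. Then turn it back and set it gently, upright, in the empty bay of the plywood rack, on the cork pad. Do not let it drop, leave everything else where it stands, and let go of the shaker at the end.

Things in the scene. Friction and masses are not known exactly. Their poses are not given: they have to be found in the camera images.
- shaker: Closed straight round shaker bottle of plain steel, 52 mm in diameter, 160 mm high in all, the top 26 mm being a flat black screw cap 49 mm in diameter; about 0.3 kg, centre of mass about 75 mm above its underside. Starts upright on the cutting board. Origin: centre of its underside; z runs up its axis to the cap.
- rack: Fixed open plywood rack, left or right of the robot's middle: three square bays, each 110 mm inside, in a row along its y at -119, 0, +119 mm from its origin. Outside 128 mm (x) by 366 mm (y), walls 9 mm thick and 50 mm high, bay floors 9 mm above the table. Origin: centre of its underside on the table. Two bays hold the jar and the mill, one is empty.
- pad_top (a point): Centre of the top of the round cork pad, 90 mm in diameter, 4 mm thick, fixed on the floor of the empty bay (its top 13 mm above the table). z up.
- board: Fixed white plastic cutting board, 340 by 340 mm, 18 mm thick, on the side of the table away from the rack. Origin: centre of its underside on the table.
- jar: Glass jar with a steel lid, 70 mm in diameter, 85 mm high, standing in one bay of the rack. Origin: centre of its underside.
- mill: Small turned wooden pepper mill, 50 mm in diameter at the foot, 105 mm high, standing in another bay of the rack. Origin: centre of its underside.
- mug: Green enamel mug with a handle (to its +y), 80 mm in diameter, 75 mm high, standing on the far part of the cutting board. Origin: centre of its underside.
- canister: Squat grey gas canister with a short neck, 90 mm in diameter, 84 mm high, standing on the far part of the cutting board. Origin: centre of its underside.
- flask: Green vacuum flask with a steel cup on top, 72 mm in diameter, 190 mm high, beyond the board and the rack. Origin: centre of its underside.

How it is judged:
By the outcome, as a careful person would: the job done as asked, in the order asked, and still so for the second after the job is handed in, with the robot touching nothing.
It also fails if it takes over 51 s, if anything falls off the work surface, if the arm or the gripper's body presses on something with over 40 N, if the wrist force passes 120 N, or if a joint passes its speed limit or range.

ROBOT

A 6-joint arm with a two-finger parallel gripper is mounted at the origin on the work surface. World frame = base frame: x ahead of the robot, y to its left, z up, the work surface at z = 0. Lengths are in mm, angles in rad, forces in N, time in s.
With the tool pointing down it reaches from about 350 to 975 mm from the base axis. Payload 7.1 kg.
Tool frame: the origin (TCP) lies between the finger pads; the fingertips stand 17 mm ahead of it and the grasp point (between the pads) lies 2 mm behind it (tip_reach is the y of the fingertips in the tool frame, in mm); y points along the fingers, x is the direction in which the jaws open and shut, and the axes are right-handed (so a half turn about y gives the same grasp; the last joint's range is limited). The gripper opens to 88 mm and grips with 3 to 60 N. Pads are 20 mm wide; open, the fingers measure 115 mm over their backs; the gripper's body (75 mm by 178 mm) begins 61 mm behind the grasp point.
Start: joints at [-1.277, 0.423, 1.63, -0, 1.089, -0.019], TCP at [192.345, -594.65, 239.675] pointing down, gripper open.
Joint ranges: [-3, 3], [-0.9, 2.11], [0.09, 2.58], [-1.31, 4.45], [0.11, 2.69], [-2.54, 2.54]. Speed limits (rad/s): [2.39, 2.39, 3.01, 3.14, 3.14, 3.14].

INTERFACE

Orientations are given as a rotation vector (axis times angle).
In Python, from workcell import get_obs, get_image, camera_model, close_job, silhouettes, tip_of, tip_reach gives the robot as it stands. The module is installed in compiled form; this text tells all that it offers.
- The arm moves only by the tool arm_command, never from a script. Its argument "targets" is a list of rows, each a list of 4 numbers: the shift along the tool's x, y, z in mm, then the turn about the tool's y in rad. A call has 1 to 20 rows; each row shifts and turns the commanded pose from where the row before left it, along the tool's axes as they then stand; what a row does not reach is not made up. A row lasts 1/12 s, in which the tool goes at most 41.7 mm and 7.16 degrees, less where a joint would pass 70% of its speed; a pose out of reach is approached as far as the arm can. A call is refused whole if a number of a shift passes 41.7 or a number of a turn 0.125, either way. A call with a gripper value outside its range is refused whole. "gripper" is the opening in per cent of the stroke, from 0 (shut) to 100 (fully open), set as the call begins (left out, the last holds). The fingers move at their own pace and stop on an object; the grip force is fixed at half the most. Time passes only in rows, so rows that do not move let the fingers close. It gives the time, the measured TCP pose, the force and the opening at its end, in the units of the state.
- get_obs(): the state, without advancing time (a new reading comes with each control period).
- get_image(name): name is "side" or "top"; returns the picture (420x560x3 uint8, blue, green, red); there is no depth.
- camera_model(name): a dict with "mtx" (3x3 intrinsics, pixels), "position" and "orientation" of the camera in the world. Camera axes: x right, y up, looking along -z (the intrinsics and any distortion apply to the point x, -y, -z); pixel columns grow to the right and rows downward; lengths in mm; the calibration is good to about 2 mm. A picture is of the moment at which its call begins. camera_model takes no time and is no camera call.
- close_job(): hands the job in, once; it reports no verdict.
Trained networks look in the newest picture that a camera, given by its name, has taken for a name from the list of things; names that differ only in an ending like _2 or _b are one class to them, and where a whole thing is asked for, a point or a joint stands for the part that bears it (a point fixed in the world has none). Each returns a list of dicts, best first, with "conf" (0 to 1); they miss things now and then, are a little off and sometimes report something else, mostly with a low value. They report only what shows in the picture. A call takes as long as a camera call.
- silhouettes(camera, thing): "pixels" (420x560 bool, what is visible of it) and "at" ([column, row] in pixels, amid what is visible of it).
- tip_of(camera, thing): "at" ([column, row] in pixels: a listed point, or the origin of a listed thing).
The state is a dict: "t": time; "qpos": joint angles; "qvel": joint speeds; "joint_torque": joint torques, N m; "ee_pos": TCP position; "orientation": TCP orientation; "ft_force": force on the tool from outside, world axes, zero at the start; "moment": the same for the moment, N m; "width": finger opening in mm.
Only numpy, scipy, OpenCV 4.12 (cv2) and the standard library are available. Lean on these libraries where they do the work, as an engineer would, in place of code of your own. Each camera call takes 0.05 s, during which the arm holds its last target. There are 200 camera calls.

## Working session

There is one attempt and no reset: what is moved stays moved. The work goes in short steps, Python scripts to look and compute and a tool call to move; the robot and the scene stay as the last step left them, time stands still between calls to the robot, and variables do not carry over. Pictures are saved under pics/ and viewed, about 8 in all and at most 12, crops included, and the job is handed in when it is done.

Besides the shell and the picture viewer there is one more tool, called as name(argument=value, ...) on one line, values as JSON. arm_command: Moves the arm, as the interface text tells. Its arguments: {"type":"object","properties":{"targets":{"type":"array","items":{"type":"array","items":{"type":"number"}}},"gripper":{"type":"number"}},"required":["targets"]}

```bash
mkdir -p pics
cat > h.py <<'E'
import numpy as np, cv2
from workcell import *
from scipy.spatial.transform import Rotation as R
def cam(n):
    m=camera_model(n); o=np.array(m["orientation"],float)
    Rm=o if o.shape==(3,3) else R.from_rotvec(o).as_matrix() if o.size==3 else R.from_quat(o).as_matrix()
    return np.array(m["mtx"],float),np.array(m["position"],float),Rm,m
def ray(n,px):
    K,p,Rm,m=cam(n); d=np.array(m.get("dist",m.get("distortion",np.zeros(5))),float)
    u=cv2.undistortPoints(np.array([[px]],float),K,d)[0,0]
    return p,Rm@np.array([u[0],-u[1],-1.])
def atz(n,px,z):
    p,d=ray(n,px); return p+d*(z-p[2])/d[2]
def proj(n,P):
    K,p,Rm,m=cam(n); c=Rm.T@(np.array(P,float)-p); d=np.array(m.get("dist",m.get("distortion",np.zeros(5))),float)
    return cv2.projectPoints(np.array([[c[0],-c[1],-c[2]]]),np.zeros(3),np.zeros(3),K,d)[0][0,0]
def tri(a,b):
    (p,d),(q,e)=ray("top",a),ray("side",b); d=d/np.linalg.norm(d); e=e/np.linalg.norm(e)
    s=np.linalg.lstsq(np.c_[d,-e],q-p,rcond=None)[0]; A,B=p+s[0]*d,q+s[1]*e
    return (A+B)/2,np.linalg.norm(A-B)
E
python3 - <<'E'
from h import *
o=get_obs()
for k in o: print(k,np.round(o[k],3))
print(R.from_rotvec(o["orientation"]).as_matrix().round(3))
for n in("side","top"):
    print(camera_model(n)); cv2.imwrite(f"pics/{n}0.png",get_image(n))
for t in "shaker rack pad_top board jar mill mug canister flask".split():
    r={}
    for n in("top","side"):
        L=tip_of(n,t); r[n]=L[0]["at"] if L else None
        print(t,n,[(np.round(l["at"],1).tolist(),round(l["conf"],2)) for l in L[:2]])
    if r["top"] is not None and r["side"] is not None: print("   ",tri(r["top"],r["side"]))
print(tip_reach, get_obs()["t"])
E
```

```text
t 0.0
qpos [-1.277  0.424  1.631  0.     1.089 -0.019]
qvel [ 0.001 -0.     0.001  0.001  0.003 -0.   ]
joint_torque [ 0.0000e+00 -5.4462e+01 -2.7367e+01  6.4000e-02  2.3000e-02 -0.0000e+00]
ee_pos [ 192.196 -594.154  238.91 ]
orientation [-1.34   0.977 -0.975]
ft_force [-0.181  0.575 -0.228]
moment [0.061 0.047 0.002]
width 87.639
[[ 0.308 -0.     0.951]
 [-0.951  0.001  0.308]
 [-0.002 -1.     0.   ]]
{'mtx': array([[399.81264665,   0.        , 273.70528711],
       [  0.        , 399.81264665, 206.04674872],
       [  0.        ,   0.        ,   1.        ]]), 'position': array([273.03749797, 556.74319183, 606.69277349]), 'orientation': array([ 0.29671406, -1.10769112, -2.40020697])}
{'mtx': array([[386.91726713,   0.        , 287.50922182],
       [  0.        , 386.91726713, 215.39603671],
       [  0.        ,   0.        ,   1.        ]]), 'position': array([449.0267856 ,  11.57805152, 849.62740891]), 'orientation': array([ 0.1697368 , -0.17779926, -1.54519738])}
shaker top [([386.7, 270.8], 0.97)]
shaker side [([344.6, 182.7], 0.85)]
    (array([ 518.3793398 , -206.66598902, 
[... 732 characters left out ...]
2.8], 0.57)]
mill side [([280.7, 268.6], 0.64), ([243.7, 312.9], 0.52)]
    (array([515.8552689 , 100.70615455,   3.03687752]), np.float64(11.137501573012509))
mug top [([342.2, 207.5], 0.6)]
mug side [([279.0, 183.9], 0.57)]
    (array([ 652.60724118, -112.68162312,   21.02241698]), np.float64(7.522583214459299))
canister top [([442.8, 210.0], 0.8)]
canister side [([318.5, 143.9], 0.62)]
    (array([ 653.71096245, -338.13389695,   12.86842387]), np.float64(6.678293392763623))
flask top [([293.6, 159.4], 0.72), ([389.5, 267.6], 0.51)]
flask side [([244.7, 304.6], 0.64), ([215.5, 199.9], 0.63)]
    (array([ 807.07916484,  -17.22283791, -367.95213478]), np.float64(203.39452869225804))
17.0 1.0
```

View pics/side0.png

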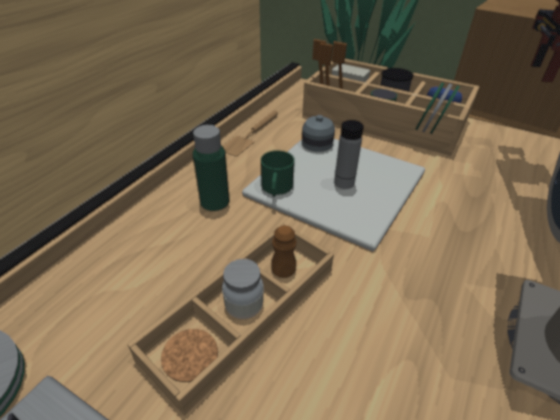

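View pics/top0.png

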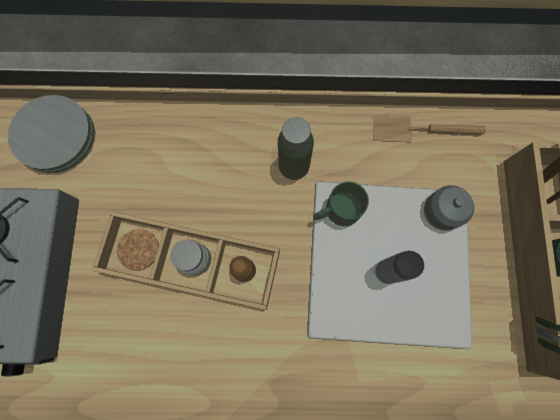

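The side view shows the shaker at about (347,155) and the rack with its cork bay empty at (190,353). The top view shows the shaker on the board at (400,268) and the pad at (137,250). Rows turn only about tool y and the tool points straight down, so I can't flip the shaker unless the tool can be tilted. I'll test how the arm behaves at its reach limit, high up and away from everything.

arm_command(targets=[[20, -30, 0, 0], [40, -10, 0, 0], [40, 0, 0, 0], [40, 0, 0, 0], [40, 0, 0, 0], [40, 0, 0, 0], [40, 0, 0, 0], [40, 0, 0, 0], [40, 0, 0, 0], [40, 0, 0, 0], [40, 0, 0, 0], [40, 0, 0, 0]])

```text
t: 2.0
ee_pos: [314.6, -973.0, 269.0]
orientation: [-1.354, 0.963, -0.992]
ft_force: [-6.9, 22.4, 19.0]
width: 88.1
```

arm_command(targets=[[40, 0, 0, 0], [40, 0, 0, 0], [40, 0, 0, 0]])

```text
t: 2.25
ee_pos: [323.1, -999.0, 253.4]
orientation: [-1.402, 0.915, -1.052]
ft_force: [-0.1, 0.8, 1.3]
width: 87.8
```

Run:
```python
from h import *
o=get_obs()
for k in o: print(k,np.round(o[k],3))
print(R.from_rotvec(o["orientation"]).as_matrix().round(3))
```

```text
t 2.25
qpos [-1.270e+00  1.232e+00  8.800e-02  1.000e-03  1.719e+00 -1.100e-02]
qvel [-0.     0.031 -0.016  0.004 -0.364  0.   ]
joint_torque [-8.0000e-03 -9.3673e+01 -3.3060e+01  6.8000e-02  1.2200e-01  6.0000e-03]
ee_pos [ 323.062 -999.013  253.378]
orientation [-1.402  0.915 -1.052]
ft_force [-0.123  0.825  1.323]
moment [ 0.083 -0.037  0.011]
width 87.833
[[ 0.306  0.031  0.951]
 [-0.947 -0.097  0.308]
 [ 0.102 -0.995  0.   ]]
```

The tool tilts when pushed past its reach, so I can turn it to horizontal. I'll keep pushing to learn how fast it tilts and to collect kinematic data.

arm_command(targets=[[41, 0, 0, 0], [41, 0, 0, 0], [41, 0, 0, 0], [41, 0, 0, 0], [41, 0, 0, 0], [41, 0, 0, 0], [41, 0, 0, 0], [41, 0, 0, 0]])

```text
t: 2.92
ee_pos: [342.3, -1058.7, 262.5]
orientation: [-1.526, 0.775, -1.213]
ft_force: [0.2, 0.8, 0.0]
width: 87.6
```

```bash
cat >> h.py <<'E'
def st():
    o=get_obs(); M=R.from_rotvec(o["orientation"]).as_matrix()
    print("t",o["t"],"q",np.round(o["qpos"],3).tolist(),"p",np.round(o["ee_pos"],1),"F",np.round(o["ft_force"],1),"w",round(float(o["width"]),1)); print(M.round(3))
    return o,M
E
python3 - <<'E'
from h import *
st()
E
```

```text
t 2.9167 q [-1.27, 1.236, 0.088, 0.004, 1.5, -0.011] p [  342.3 -1058.7   262.5] F [0.2 0.8 0. ] w 87.6
[[ 0.292  0.096  0.951]
 [-0.904 -0.298  0.308]
 [ 0.313 -0.95  -0.   ]]
```

arm_command(targets=[[-27, -17, 21, 0], [-27, -17, 21, 0], [-27, -17, 21, 0], [-27, -17, 21, 0], [-27, -17, 21, 0], [-27, -17, 21, 0], [-27, -17, 21, 0], [-27, -17, 21, 0], [-27, -17, 21, 0], [-27, -17, 21, 0], [-27, -17, 21, 0], [-27, -17, 21, 0], [-27, -17, 21, 0], [-27, -17, 21, 0], [-27, -17, 21, 0], [-27, -17, 21, 0], [-27, -17, 21, 0], [-27, -17, 21, 0]])

```text
t: 4.42
ee_pos: [526.6, -431.6, 399.9]
orientation: [-1.525, 0.774, -1.214]
ft_force: [-0.0, 0.1, 0.2]
width: 88.1
```

Run:
```python
from h import *
st()
```

```text
t 4.4167 q [-0.624, 0.266, 1.518, -0.209, 1.107, 0.704] p [ 526.6 -431.6  399.9] F [-0.   0.1  0.2] w 88.1
[[ 0.292  0.097  0.952]
 [-0.904 -0.298  0.307]
 [ 0.314 -0.95   0.001]]
```

arm_command(targets=[[-27, -18, 22, 0], [-27, -18, 22, 0], [-27, -18, 22, 0], [-27, -18, 22, 0], [-27, -18, 22, 0], [-27, -18, 22, 0], [-27, -18, 22, 0], [-27, -18, 22, 0], [-27, -18, 22, 0], [-27, -18, 22, 0], [-27, -18, 22, 0], [-27, -18, 22, 0], [-27, -18, 22, 0], [-27, -18, 22, 0], [-27, -18, 22, 0], [-27, -18, 22, 0], [-27, -18, 22, 0]])

```text
t: 5.83
ee_pos: [718.9, 189.5, 547.0]
orientation: [-1.525, 0.774, -1.214]
ft_force: [0.2, -0.1, 0.0]
width: 87.8
```

```bash
cat >> h.py <<'E'
from scipy.optimize import least_squares
Rz=lambda a:R.from_euler('z',a).as_matrix(); Ry=lambda a:R.from_euler('y',a).as_matrix()
# par: h,a1,L1,L2,e,d,lat
def fk(q,P):
    h,a1,L1,L2,e,d,lat=P
    A=Rz(q[0]); B=A@Ry(q[1]); C=A@Ry(q[1]+q[2]); D=C@Rz(q[3])@Ry(q[4])@Rz(q[5])
    p=A@[a1,lat,h]+B@[0,0,L1]+C@[e,0,L2]+D@[0,0,d]
    return p,D
DATA=[([-1.277,.424,1.631,0,1.089,-.019],[192.2,-594.2,238.9]),
([-1.27,1.232,.088,.001,1.719,-.011],[323.1,-999,253.4]),
([-1.27,1.236,.088,.004,1.5,-.011],[342.3,-1058.7,262.5]),
([-.624,.266,1.518,-.209,1.107,.704],[526.6,-431.6,399.9])]
def fit(data):
    f=lambda P:np.concatenate([fk(q,P)[0]-p for q,p in data])
    return least_squares(f,[250,0,500,500,0,300,0])
E
python3 - <<'E'
from h import *
o,M=st()
s=fit(DATA+[(o["qpos"],o["ee_pos"])]); print(s.x.round(1),s.fun.round(1))
p,D=fk(o["qpos"],s.x); print("const D^T M\n",(D.T@M).round(3))
E
```

```text
t 5.8333 q [0.365, 0.465, 0.928, -0.323, 1.755, 1.564] p [718.9 189.5 547. ] F [ 0.2 -0.1  0. ] w 87.8
[[ 0.292  0.097  0.951]
 [-0.904 -0.297  0.308]
 [ 0.313 -0.95   0.001]]
[3.123e+02 5.000e-01 5.634e+02 4.842e+02 7.680e+01 2.934e+02 1.210e+01] [ 0.2  0.   0.1 -0.2 -0.2  0.1 -0.   0.   0.   0.2  0.1 -0.2 -0.1 -0.1
  0. ]
const D^T M
 [[-1.  0.  0.]
 [ 0. -0.  1.]
 [ 0.  1.  0.]]
```

```bash
cat >> h.py <<'E'
P=np.array([312.3,.5,563.4,484.2,76.8,293.4,12.1]); T=np.array([[-1.,0,0],[0,0,1],[0,1,0]])
LO=np.array([-3,-.9,.09,-1.31,.11,-2.54])+.03; HI=np.array([3,2.11,2.58,4.45,2.69,2.54])-.03
def ik(p,M,q0):
    f=lambda q:np.concatenate([(fk(q,P)[0]-p),((fk(q,P)[1]@T)-M).ravel()*300])
    s=least_squares(f,np.clip(q0,LO,HI),bounds=(LO,HI)); return s.x,np.abs(s.fun).max()
def MT(al,roll): # y horizontal at az al; roll=0: x = horizontal left of y... 
    y=np.array([np.cos(al),np.sin(al),0]); z=np.array([0,0,1.])
    x=np.cross(y,z); 
    return np.c_[x,y,z]@Ry(roll)
E
python3 - <<'E'
from h import *
for t,z in(("shaker",18),("pad_top",13),("jar",9),("mill",9),("mug",18),("canister",18),("rack",0)):
    for n,c in dict(shaker=[(386.7,270.8),(344.6,182.7)],pad_top=[(135.4,246.6),(191.4,353)],jar=[(197.6,259.9),(242,302.7)],mill=[(245.1,272.8),(280.7,268.6)],mug=[(342.2,207.5),(279,183.9)],canister=[(442.8,210),(318.5,143.9)],rack=[(194,259.8),(243.9,313.8)])[t] and zip(("top","side"),dict(shaker=[(386.7,270.8),(344.6,182.7)],pad_top=[(135.4,246.6),(191.4,353)],jar=[(197.6,259.9),(242,302.7)],mill=[(245.1,272.8),(280.7,268.6)],mug=[(342.2,207.5),(279,183.9)],canister=[(442.8,210),(318.5,143.9)],rack=[(194,259.8),(243.9,313.8)])[t]):
        print(t,n,atz(n,c,z).round(1))
for deg in range(-20,61,10):
    a=np.radians(deg)
    for nm,S in(("pick",[516,-207,118]),("place",[558,336,113])):
        best=[]
        for r in(0,np.pi):
            for q4 in(.8,1.6,2.4,3.1,3.8):
              for q6 in(-1.5,0,1.5):
                q,e=ik(np.array(S,float),MT(a,r),[np.arctan2(S[1],S[0])-.3,.6,2,q4,1.2,q6])
                if e<1: best.append((round(r,1),*q.round(2)))
        print(deg,nm,sorted(set(best))[:5])
E
```

```text
shaker top [ 519.4 -205.3   18. ]
shaker side [ 515.5 -202.2   18. ]
pad_top top [561.9 337.9  13. ]
pad_top side [553.4 334.8  13. ]
jar top [536.1 202.    9. ]
jar side [539.3 211.2   9. ]
mill top [510.2  98.    9. ]
mill side [518.8 106.8   9. ]
mug top [ 657.  -111.9   18. ]
mug side [ 650.7 -116.7   18. ]
canister top [ 655.6 -335.    18. ]
canister side [ 647.1 -331.    18. ]
rack top [537.1 211.9   0. ]
rack side [527.2 224.    0. ]
-20 pick [(0, np.float64(-0.46), np.float64(1.16), np.float64(2.37), np.float64(3.02), np.float64(1.96), np.float64(-1.62)), (3.1, np.float64(-0.46), np.float64(1.16), np.float64(2.37), np.float64(3.02), np.float64(1.96), np.float64(1.52))]
-20 place []
-10 pick [(0, np.float64(-0.65), np.float64(1.14), np.float64(2.35), np.float64(2.64), np.float64(1.88), np.float64(-1.73)), (3.1, np.float64(-0.65), np.float64(1.14), np.float64(2.35), np.float64(2.64), np.float64(1.88), np.float64(1.41))]
-10 place [(0, np.float64(0.94), np.float64(1.03), np.float64(1.98), np.float64(4.26), np.float64(1.51), np.float64(-1.69)), (3.1, np.float64(0.94), np.float64(
[... 2712 characters left out ...]
np.float64(0.26), np.float64(1.05), np.float64(2.15), np.float64(2.53), np.float64(1.62), np.float64(-1.6)), (3.1, np.float64(0.26), np.float64(1.05), np.float64(2.15), np.float64(2.53), np.float64(1.62), np.float64(1.54))]
60 pick [(0, np.float64(-0.92), np.float64(1.04), np.float64(1.73), np.float64(1.2), np.float64(1.71), np.float64(-1.23)), (3.1, np.float64(-0.92), np.float64(1.04), np.float64(1.73), np.float64(1.2), np.float64(1.71), np.float64(1.92))]
60 place [(0, np.float64(0.17), np.float64(1.04), np.float64(2.08), np.float64(2.26), np.float64(1.56), np.float64(-1.55)), (3.1, np.float64(0.17), np.float64(1.04), np.float64(2.08), np.float64(2.26), np.float64(1.56), np.float64(1.59))]
```

```bash
cat >> h.py <<'E'
L0=np.array([-3,-.9,.09,-1.31,.11,-2.54]); H0=np.array([3,2.11,2.58,4.45,2.69,2.54])
def step(q,row,w):
    p,D=fk(q,P); M=D@T; tp=p+M@np.array(row[:3],float); tM=M@Ry(row[3])
    f=lambda x:np.concatenate([fk(x,P)[0]-tp, w*R.from_matrix(tM.T@fk(x,P)[1]@T).as_rotvec()])
    return least_squares(f,np.clip(q,L0+1e-4,H0-1e-4),bounds=(L0,H0)).x
def tilt(q): return (fk(q,P)[1]@T)
E
python3 - <<'E'
from h import *
for w in(200,300,400,600,800,1200):
    q=np.array([-1.27,1.232,.09,.001,1.719,-.011])
    for i in range(8): q=step(q,(41,0,0,0),w)
    print(w,q.round(3),fk(q,P)[0].round(1))
E
```

```text
200 [-1.27   1.219  0.09   0.01   0.993 -0.013] [  379.8 -1175.7   362.2]
300 [-1.27   1.218  0.09   0.007  1.198 -0.012] [  366.1 -1133.3   322.3]
400 [-1.27   1.224  0.09   0.006  1.34  -0.011] [  355.3 -1099.8   292.8]
600 [-1.27   1.238  0.09   0.004  1.498 -0.011] [  342.  -1058.8   259.1]
800 [-1.27   1.247  0.09   0.003  1.572 -0.011] [  335.4 -1038.4   243.4]
1200 [-1.27   1.256  0.09   0.002  1.633 -0.011] [  329.8 -1021.1   230.5]
```

Run:
```python
from h import *
q0=get_obs()["qpos"]
for el in(30,45,60):
  for az in(0,15,30):
    e,a=np.radians([el,az]); d=np.array([np.cos(e)*np.cos(a),np.cos(e)*np.sin(a),np.sin(e)])*41
    q=np.array(q0)
    for i in range(70):
        q=step(q,(*(tilt(q).T@d),0),600); y=tilt(q)[:,1]
        if i in(8,) : print("   ",q.round(2),fk(q,P)[0].round(0))
        if y[2]>-.01: break
    print(el,az,"rows",i+1,"alpha",np.degrees(np.arctan2(y[1],y[0])).round(1),"yz",y[2].round(2),q.round(2),fk(q,P)[0].round(0))
```

```text
[ 0.26  0.85  0.09 -0.37  2.01  1.3 ] [897. 147. 631.]
30 0 rows 66 alpha -4.8 yz -0.0 [-0.    0.99  0.09 -0.17  0.5   1.1 ] [1227.  -14.  782.]
    [ 0.34  0.86  0.09 -0.38  2.03  1.38] [880. 217. 625.]
30 15 rows 67 alpha 5.5 yz -0.0 [ 0.23  0.99  0.09 -0.28  0.51  1.31] [1198.  255.  781.]
    [ 0.42  0.86  0.09 -0.39  2.05  1.45] [852. 285. 625.]
30 30 rows 69 alpha 16.1 yz -0.0 [ 0.47  0.99  0.09 -0.38  0.53  1.53] [1108.  515.  784.]
    [ 0.27  0.77  0.09 -0.4   2.1   1.28] [844. 147. 697.]
45 0 rows 61 alpha -7.6 yz -0.01 [ 0.01  0.73  0.09 -0.21  0.77  1.06] [1071.  -18. 1006.]
    [ 0.34  0.78  0.09 -0.4   2.11  1.34] [831. 204. 692.]
45 15 rows 62 alpha 1.1 yz -0.01 [ 0.24  0.73  0.09 -0.31  0.79  1.24] [1049.  202. 1007.]
    [ 0.41  0.78  0.09 -0.41  2.13  1.41] [808. 259. 692.]
45 30 rows 64 alpha 10.2 yz -0.0 [ 0.47  0.72  0.09 -0.41  0.8   1.42] [ 976.  414. 1012.]
    [ 0.3   0.7   0.09 -0.42  2.19  1.26] [785. 149. 756.]
60 0 rows 61 alpha -10.7 yz 0.01 [ 0.03  0.46  0.09 -0.25  1.02  1.  ] [ 858.  -26. 1193.]
    [ 0.35  0.7   0.09 -0.43  2.2   1.31] [775. 190. 752.]
60 15 rows 61 alpha -4.0 yz -0.01 [ 0.25  0.46  0.09 -0.37  1.06  1.14] [ 840.  132. 1188.]
    [ 0.4   0.7   0.09 -0.44  2.21  1.36] [759. 230. 752.]
60 30 rows 63 alpha 3.0 yz 0.01 [ 0.48  0.45  0.09 -0.49  1.08  1.28] [ 788.  284. 1195.]
```

```bash
cat > gen.py <<'E'
import sys
from h import *
el,az,n=map(float,sys.argv[1:4]); o,M=st(); q=np.array(o["qpos"])
e,a=np.radians([el,az]); d=np.array([np.cos(e)*np.cos(a),np.cos(e)*np.sin(a),np.sin(e)])*41
rows=[]
for i in range(int(n)):
    r=[int(v) for v in np.round(tilt(q).T@d)]+[0]; rows.append(r); q=step(q,r,600)
    if tilt(q)[2,1]>-.005: break
print(rows); y=tilt(q)[:,1]; print(len(rows),q.round(2),fk(q,P)[0].round(0),y.round(3),np.degrees(np.arctan2(y[1],y[0])))
E
python3 gen.py 60 25 20
```

```text
t 5.8333 q [0.365, 0.465, 0.928, -0.323, 1.755, 1.564] p [718.9 189.5 547. ] F [ 0.2 -0.1  0. ] w 87.8
[[ 0.292  0.097  0.951]
 [-0.904 -0.297  0.308]
 [ 0.313 -0.95   0.001]]
[[9, -34, 20, 0], [9, -34, 20, 0], [9, -34, 20, 0], [9, -34, 20, 0], [9, -34, 20, 0], [9, -34, 21, 0], [9, -33, 22, 0], [9, -33, 23, 0], [9, -32, 23, 0], [9, -32, 24, 0], [10, -31, 25, 0], [10, -31, 25, 0], [10, -30, 26, 0], [10, -29, 27, 0], [10, -29, 27, 0], [10, -28, 28, 0], [10, -27, 29, 0], [11, -27, 29, 0], [11, -26, 30, 0], [11, -25, 31, 0]]
20 [ 0.41  0.57  0.09 -0.47  2.07  1.3 ] [738. 208. 867.] [ 0.451 -0.24  -0.859] -27.979473964009387
```

arm_command(targets=[[9, -34, 20, 0], [9, -34, 20, 0], [9, -34, 20, 0], [9, -34, 20, 0], [9, -34, 20, 0], [9, -34, 21, 0], [9, -33, 22, 0], [9, -33, 23, 0], [9, -32, 23, 0], [9, -32, 24, 0], [10, -31, 25, 0], [10, -31, 25, 0], [10, -30, 26, 0], [10, -29, 27, 0], [10, -29, 27, 0], [10, -28, 28, 0], [10, -27, 29, 0], [11, -27, 29, 0], [11, -26, 30, 0], [11, -25, 31, 0]])

```text
t: 7.5
ee_pos: [745.0, 207.8, 857.9]
orientation: [-1.277, 0.471, -1.331]
ft_force: [-0.1, -0.1, 0.2]
width: 88.1
```

```bash
python3 gen.py 60 25 20
```

```text
t 7.5 q [0.408, 0.589, 0.087, -0.475, 2.074, 1.294] p [745.  207.8 857.9] F [-0.1 -0.1  0.2] w 88.1
[[ 0.27   0.441  0.856]
 [-0.881 -0.246  0.405]
 [ 0.388 -0.863  0.322]]
[[11, -25, 31, 0], [11, -24, 31, 0], [11, -23, 32, 0], [12, -22, 33, 0], [12, -21, 33, 0], [12, -20, 34, 0], [12, -19, 34, 0], [12, -18, 35, 0], [12, -18, 35, 0], [12, -17, 35, 0], [13, -16, 36, 0], [13, -15, 36, 0], [13, -14, 37, 0], [13, -13, 37, 0], [13, -11, 37, 0], [13, -10, 37, 0], [13, -9, 38, 0], [13, -8, 38, 0], [13, -7, 38, 0], [13, -6, 38, 0]]
20 [ 0.43  0.47  0.09 -0.5   1.66  1.25] [ 762.  212. 1026.] [ 0.828 -0.14  -0.542] -9.596655999349895
```

Tilt follows my model closely, so I'll continue.

arm_command(targets=[[11, -25, 31, 0], [11, -24, 31, 0], [11, -23, 32, 0], [12, -22, 33, 0], [12, -21, 33, 0], [12, -20, 34, 0], [12, -19, 34, 0], [12, -18, 35, 0], [12, -18, 35, 0], [12, -17, 35, 0], [13, -16, 36, 0], [13, -15, 36, 0], [13, -14, 37, 0], [13, -13, 37, 0], [13, -11, 37, 0], [13, -10, 37, 0], [13, -9, 38, 0], [13, -8, 38, 0], [13, -7, 38, 0], [13, -6, 38, 0]])

```text
t: 9.17
ee_pos: [763.4, 211.7, 1024.0]
orientation: [-0.906, 0.038, -1.453]
ft_force: [-0.8, 0.0, -0.2]
width: 87.7
```

```bash
python3 gen.py 60 27 20
```

```text
t 9.1667 q [0.431, 0.473, 0.087, -0.495, 1.665, 1.252] p [ 763.4  211.7 1024. ] F [-0.8  0.  -0.2] w 87.7
[[ 0.178  0.827  0.534]
 [-0.853 -0.141  0.502]
 [ 0.49  -0.545  0.68 ]]
[[13, -6, 39, 0], [13, -4, 39, 0], [13, -3, 39, 0], [13, -2, 39, 0], [13, -1, 39, 0], [13, 0, 39, 0], [13, 1, 39, 0], [13, 2, 39, 0], [13, 3, 39, 0], [13, 4, 39, 0], [13, 5, 39, 0], [13, 7, 38, 0], [13, 8, 38, 0], [13, 9, 38, 0], [12, 10, 38, 0], [12, 11, 38, 0], [12, 12, 37, 0], [12, 13, 37, 0], [12, 14, 37, 0], [12, 15, 36, 0]]
20 [ 0.42  0.46  0.09 -0.47  1.14  1.24] [ 805.  239. 1172.] [ 0.998 -0.008 -0.068] -0.4840779478451141
```

arm_command(targets=[[13, -6, 39, 0], [13, -4, 39, 0], [13, -3, 39, 0], [13, -2, 39, 0], [13, -1, 39, 0], [13, 0, 39, 0], [13, 1, 39, 0], [13, 2, 39, 0], [13, 3, 39, 0], [13, 4, 39, 0], [13, 5, 39, 0], [13, 7, 38, 0], [13, 8, 38, 0], [13, 9, 38, 0], [12, 10, 38, 0], [12, 11, 38, 0], [12, 12, 37, 0], [12, 13, 37, 0], [12, 14, 37, 0], [12, 15, 36, 0]])

```text
t: 10.83
ee_pos: [805.9, 238.6, 1170.7]
orientation: [-0.502, -0.391, -1.512]
ft_force: [-0.3, -0.8, -0.3]
width: 87.8
```

```bash
python3 gen.py 60 27 5
```

```text
t 10.8333 q [0.418, 0.459, 0.087, -0.47, 1.147, 1.237] p [ 805.9  238.6 1170.7] F [-0.3 -0.8 -0.3] w 87.8
[[ 0.03   0.997  0.064]
 [-0.841 -0.009  0.54 ]
 [ 0.54  -0.07   0.839]]
[[12, 16, 36, 0], [12, 17, 36, 0], [12, 18, 35, 0]]
3 [ 0.41  0.46  0.09 -0.46  1.07  1.24] [ 811.  242. 1190.] [1.    0.01  0.002] 0.5896580157570923
```

arm_command(targets=[[12, 16, 36, 0], [12, 17, 36, 0], [12, 18, 35, 0]])

```text
t: 11.08
ee_pos: [810.6, 242.0, 1190.0]
orientation: [-0.443, -0.45, -1.515]
ft_force: [-0.8, -0.4, -0.1]
width: 87.8
```

```bash
cat > path.py <<'E'
from h import *
VL=np.array([2.39,2.39,3.01,3.14,3.14,3.14])*.7/12
def path(q,wps,v=40,verbose=True,show=4):
    """wps: list of (xyz world, turn total)"""
    q=np.array(q); out=[]
    for k,(g,turn) in enumerate(wps):
        p=fk(q,P)[0]; dist=np.linalg.norm(np.array(g)-p)
        n=max(int(np.ceil(dist/v)),int(np.ceil(abs(turn)/.12)),1); left=turn
        tgt=p
        for i in range(n):
            M=tilt(q); tgt=p+(np.array(g)-p)*(i+1)/n
            t=round(left/(n-i),3); left-=t
            r=[int(c) for c in np.round(M.T@(tgt-fk(q,P)[0]))]+[t]; q1=step(q,r,600)
            over=(np.abs(q1-q)/VL).max(); q=q1; out.append(r)
            if over>1.0 : print("  fast row",len(out),over.round(2))
        print("wp",k,n,"q",q.round(2),"p",fk(q,P)[0].round(1),"y",tilt(q)[:,1].round(3),"x",tilt(q)[:,0].round(3))
    for i in range(0,len(out),20): print(str(out[i:i+20]).replace(" ",""))
    return q
E
python3 - <<'E'
from path import *
o,M=st(); roll=np.arctan2(M[2,0],M[2,2]); print("roll",roll)
path(o["qpos"],[((560,-150,900),round(roll,3)),((370,-205,450),0),((370,-205,125),0)],v=39)
E
```

```text
t 11.0833 q [0.412, 0.462, 0.087, -0.462, 1.068, 1.235] p [ 810.6  242.  1190. ] F [-0.8 -0.4 -0.1] w 87.8
[[ 0.008  1.    -0.007]
 [-0.841  0.01   0.54 ]
 [ 0.54   0.001  0.841]]
roll 0.5710147896564314
  fast row 1 1.68
  fast row 2 1.04
  fast row 11 1.13
  fast row 12 1.16
  fast row 13 1.07
wp 0 15 q [-0.56 -0.33  1.63  1.18  0.62  0.47] p [ 560.3 -150.2  899.8] y [1.    0.01  0.001] x [ 0.01 -1.    0.  ]
wp 1 13 q [-1.27 -0.04  2.51  1.8   1.39 -0.92] p [ 369.5 -205.1  449.5] y [1.    0.01  0.001] x [ 0.01 -1.    0.  ]
  fast row 30 1.06
  fast row 31 1.14
  fast row 32 1.16
  fast row 33 1.15
  fast row 34 1.05
wp 2 9 q [-1.27  1.22  2.44  1.82  1.71 -2.08] p [ 369.9 -204.7  124.5] y [1.    0.012 0.001] x [ 0.012 -1.     0.   ]
[[11,-17,-30,np.float64(0.038)],[13,-17,-30,np.float64(0.038)],[14,-17,-29,np.float64(0.038)],[14,-17,-29,np.float64(0.038)],[16,-17,-28,np.float64(0.038)],[17,-17,-28,np.float64(0.038)],[18,-17,-27,np.float64(0.038)],[19,-17,-26,np.float64(0.038)],[20,-17,-25,np.float64(0.038)],[21,-17,-25,np.float64(0.038)],[22,-17,-24,np.float64(0.038)],[23,-17,-23,np.float64(0.038)],[23,-17,-22,np.float64(0.038)],[25,-17,-22,np.float64(0.039)],[25,-17,-20,np.float64(0.038)],[4,-15,-35,0.0],[4,-14,-34,0.0],[4,-15,-35,0.0],[4,-15,-34,0.0],[4,-15,-35,0.0]]
[[4,-14,-34,0.0],[4,-15,-35,0.0],[5,-15,-35,0.0],[4,-15,-34,0.0],[4,-14,-35,0.0],[4,-15,-34,0.0],[4,-15,-35,0.0],[4,-15,-35,0.0],[0,0,-36,0.0],[0,0,-36,0.0],[0,0,-36,0.0],[-1,0,-36,0.0],[-2,-1,-36,0.0],[0,0,-36,0.0],[0,0,-36,0.0],[0,0,-36,0.0],[0,0,-37,0.0]]
```

```bash
sed -i 's/t=round(left\/(n-i),3)/t=float(round(left\/(n-i),3))/' path.py
python3 - <<'E'
from path import *
o=get_obs()
path(o["qpos"],[((600,-80,950),.571),((430,-205,550),0),((400,-204,125),0)],v=34)
E
```

```text
fast row 1 1.55
  fast row 13 1.05
  fast row 14 1.01
wp 0 14 q [-0.3  -0.29  1.51  0.75  0.47  0.88] p [599.5 -80.  950.2] y [1.    0.01  0.001] x [ 0.01 -1.    0.  ]
wp 1 14 q [-1.04 -0.24  2.33  1.86  1.12 -0.59] p [ 430.4 -204.7  550. ] y [1.    0.01  0.001] x [ 0.01 -1.    0.  ]
wp 2 13 q [-1.15  1.2   2.43  1.94  1.76 -2.02] p [ 400.  -204.1  124.9] y [1.    0.01  0.001] x [ 0.01 -1.    0.  ]
[[10,-15,-27,0.041],[11,-16,-26,0.041],[12,-15,-26,0.041],[13,-15,-25,0.041],[15,-16,-25,0.041],[15,-15,-24,0.041],[16,-15,-24,0.041],[17,-16,-23,0.041],[18,-15,-22,0.041],[19,-15,-21,0.04],[20,-16,-21,0.041],[20,-15,-19,0.04],[22,-15,-19,0.04],[22,-16,-18,0.041],[9,-12,-29,0.0],[9,-12,-28,0.0],[8,-13,-29,0.0],[9,-12,-28,0.0],[9,-12,-29,0.0],[9,-12,-28,0.0]]
[[9,-13,-29,0.0],[8,-12,-29,0.0],[9,-12,-28,0.0],[9,-12,-29,0.0],[9,-13,-28,0.0],[9,-12,-29,0.0],[8,-12,-28,0.0],[9,-12,-29,0.0],[0,-2,-33,0.0],[0,-3,-32,0.0],[0,-2,-33,0.0],[0,-3,-33,0.0],[0,-2,-32,0.0],[0,-2,-33,0.0],[-1,-3,-33,0.0],[0,-2,-32,0.0],[0,-2,-33,0.0],[0,-3,-33,0.0],[0,-2,-33,0.0],[0,-3,-32,0.0]]
[[0,-2,-33,0.0]]
```

arm_command(targets=[[10, -15, -27, 0.041], [11, -16, -26, 0.041], [12, -15, -26, 0.041], [13, -15, -25, 0.041], [15, -16, -25, 0.041], [15, -15, -24, 0.041], [16, -15, -24, 0.041], [17, -16, -23, 0.041], [18, -15, -22, 0.041], [19, -15, -21, 0.04], [20, -16, -21, 0.041], [20, -15, -19, 0.04], [22, -15, -19, 0.04], [22, -16, -18, 0.041], [9, -12, -29, 0.0], [9, -12, -28, 0.0], [8, -13, -29, 0.0], [9, -12, -28, 0.0], [9, -12, -29, 0.0], [9, -12, -28, 0.0]])

```text
t: 12.75
ee_pos: [532.9, -130.8, 795.0]
orientation: [-0.015, -0.016, -1.564]
ft_force: [0.9, 1.0, -0.0]
width: 87.7
```

Run:
```python
from path import *
o,M=st(); roll=np.arctan2(M[2,0],M[2,2]);print(roll)
path(o["qpos"],[((430,-205,550),float(round(roll,3))),((400,-204,125),0)],v=34)
```

```text
t 12.75 q [-0.548, -0.392, 1.882, 1.442, 0.56, 0.132] p [ 532.9 -130.8  795. ] F [ 0.9  1.  -0. ] w 87.7
[[ 0.007  1.    -0.001]
 [-1.     0.007  0.02 ]
 [ 0.02   0.001  1.   ]]
0.01991330078064011
wp 0 9 q [-1.04 -0.24  2.34  1.86  1.12 -0.6 ] p [ 430.1 -204.9  549.6] y [1.    0.007 0.001] x [ 0.007 -1.    -0.   ]
wp 1 13 q [-1.14  1.2   2.43  1.95  1.76 -2.02] p [ 400.5 -204.1  124.5] y [1.    0.007 0.001] x [ 0.007 -1.    -0.   ]
[[8,-12,-27,0.002],[7,-11,-28,0.002],[8,-12,-27,0.002],[8,-11,-28,0.002],[8,-12,-27,0.002],[8,-11,-28,0.003],[8,-12,-27,0.002],[8,-12,-27,0.003],[8,-11,-28,0.002],[0,-2,-33,0.0],[0,-3,-32,0.0],[0,-2,-33,0.0],[0,-2,-33,0.0],[0,-3,-32,0.0],[0,-2,-33,0.0],[-1,-2,-33,0.0],[0,-3,-32,0.0],[0,-2,-33,0.0],[0,-2,-33,0.0],[0,-3,-32,0.0]]
[[0,-2,-33,0.0],[0,-2,-33,0.0]]
```

arm_command(targets=[[8, -12, -27, 0.002], [7, -11, -28, 0.002], [8, -12, -27, 0.002], [8, -11, -28, 0.002], [8, -12, -27, 0.002], [8, -11, -28, 0.003], [8, -12, -27, 0.002], [8, -12, -27, 0.003], [8, -11, -28, 0.002], [0, -2, -33, 0.0], [0, -3, -32, 0.0], [0, -2, -33, 0.0], [0, -2, -33, 0.0], [0, -3, -32, 0.0], [0, -2, -33, 0.0], [-1, -2, -33, 0.0], [0, -3, -32, 0.0], [0, -2, -33, 0.0], [0, -2, -33, 0.0], [0, -3, -32, 0.0]])

```text
t: 14.42
ee_pos: [404.4, -203.8, 188.4]
orientation: [-0.001, 0.002, -1.562]
ft_force: [0.3, -0.7, 0.5]
width: 87.8
```

Run:
```python
from path import *
o,M=st()
ims=[]
for n in("top","side"):
    im=get_image(n); cv2.imwrite(f"pics/{n}1.png",im); ims.append(im)
    s=silhouettes(n,"shaker"); t=tip_of(n,"shaker")
    if s:
        ys,xs=np.nonzero(s[0]["pixels"]); print(n,s[0]["conf"],xs.min(),xs.max(),ys.min(),ys.max())
        # edges fit: project model silhouettes for candidate positions
        m=s[0]["pixels"]; np.save(f"m_{n}.npy",m)
    if t: print(n,"origin",t[0]["at"],t[0]["conf"],atz(n,t[0]["at"],18).round(1))
c=np.hstack([ims[0][100:360,220:560],ims[1][60:320,220:560]]); cv2.imwrite("pics/c1.png",c)
# fit position: convex-hull silhouette IoU
from scipy.optimize import minimize
def sil(n,x,y,zb=18):
    a=np.linspace(0,2*np.pi,40); pts=[]
    for z,r in((zb,26),(zb+134,26),(zb+134,24.5),(zb+160,24.5)):
        pts+= [proj(n,[x+r*np.cos(t),y+r*np.sin(t),z]) for t in a]
    h=cv2.convexHull(np.array(pts,np.float32)); m=np.zeros((420,560),np.uint8)
    cv2.fillConvexPoly(m,np.round(h*16).astype(np.int32),1,shift=4); return m>0
for n in("top","side"):
    try: m=np.load(f"m_{n}.npy")
    except Exception: continue
    b=max(((sil(n,x,y)&m).sum()/(sil(n,x,y)|m).sum(),x,y) for x in range(506,531,3) for y in range(-218,-193,3)); print(n,b)
```

```text
t 14.4167 q [-1.125, 0.997, 2.494, 1.985, 1.714, -1.889] p [ 404.4 -203.8  188.4] F [ 0.3 -0.7  0.5] w 87.8
[[ 0.009  1.     0.002]
 [-1.     0.009 -0.   ]
 [-0.    -0.002  1.   ]]
top 0.87 375 423 250 283
top origin [388.9, 268.5] 0.94 [ 524.4 -210.2   18. ]
side 0.74 334 363 120 189
side origin [343.7, 181.9] 0.89 [ 518.7 -204.1   18. ]Traceback (most recent call last):
  File "<stdin>", line 24, in <module>
  File "<stdin>", line 24, in <genexpr>
  File "<stdin>", line 18, in sil
  File "h.py", line 15, in proj
    K,p,Rm,m=cam(n); c=Rm.T@(np.array(P,float)-p); d=np.array(m.get("dist",m.get("distortion",np.zeros(5))),float)
             ~~~^^^
  File "h.py", line 5, in cam
    m=camera_model(n); o=np.array(m["orientation"],float)
ValueError: time passes only in moves, steps and waits
```

View pics/c1.png

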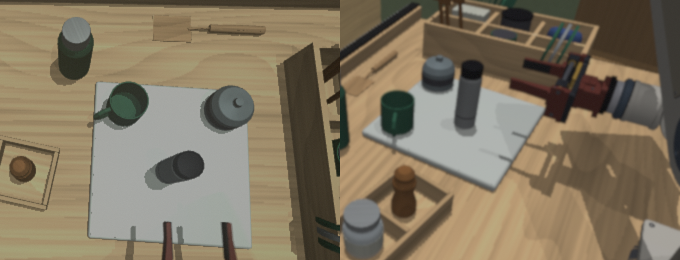

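Top crop: the fingers at columns 168 and 230 straddle the shaker at about (175,170). Side crop: the gripper is level, in front of the shaker at (468,95). Next I'll fit the shaker position from the silhouettes with the camera model cached.

```bash
sed -i 's/^def cam(n):/import functools\n@functools.lru_cache(None)\ndef cam(n):/' h.py
cat > fitsh.py <<'E'
from h import *
def sil(n,x,y,zb=18):
    a=np.linspace(0,2*np.pi,32); pts=[]
    for z,r in((zb,26),(zb+134,26),(zb+160,24.5)):
        pts+= [proj(n,[x+r*np.cos(t),y+r*np.sin(t),z]) for t in a]
    h=cv2.convexHull(np.array(pts,np.float32)); m=np.zeros((420,560),np.uint8)
    cv2.fillConvexPoly(m,np.round(h*16).astype(np.int32),1,shift=4); return m>0
def iou(a,b): return (a&b).sum()/(a|b).sum()
E
python3 - <<'E'
from fitsh import *
ms={n:np.load(f"m_{n}.npy") for n in("top","side") }
G=[(x,y,[iou(sil(n,x,y),ms[n]) for n in ms]) for x in range(506,533,2) for y in range(-216,-193,2)]
for k in(0,1): print(list(ms)[k],max((g[2][k],g[0],g[1]) for g in G))
print(max((sum(g[2]),g[0],g[1]) for g in G))
E
```

```text
top (np.float64(0.9359267734553776), 518, -204)
side (np.float64(0.925), 518, -200)
(np.float64(1.856489442972547), 518, -202)
```

arm_command(targets=[[0, 0, -33, 0], [0, 0, -32, 0], [0, 10, 0, 0], [0, 22, 0, 0], [0, 22, 0, 0], [0, 22, 0, 0], [0, 20, 0, 0], [0, 12, 0, 0], [0, 8, 0, 0], [0, 0, 0, 0]], gripper=100)

```text
t: 15.55
ee_pos: [522.4, -202.9, 130.7]
orientation: [0.0, -0.009, -1.56]
ft_force: [-1.4, -0.1, 0.2]
width: 88.1
```

Run:
```python
from h import *
st(); cv2.imwrite("pics/c2.png",np.hstack([get_image(n)[y:y+220,270:270+250] for n,y in(("top",150),("side",60))]))
```

```text
t 15.55 q [-0.77, 1.068, 2.302, 2.347, 1.738, -1.738] p [ 522.4 -202.9  130.7] F [-1.4 -0.1  0.2] w 88.1
[[ 0.011  1.    -0.006]
 [-1.     0.011  0.005]
 [ 0.006  0.006  1.   ]]
```

View pics/c2.png

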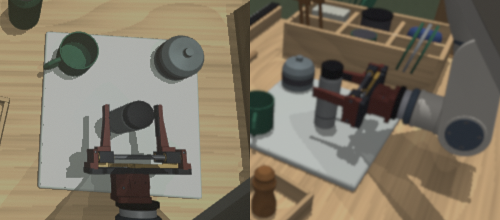

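The crop shows the shaker (top 130,115; side 328,90) between the fingers and well clear of the mug and canister. Closing now.

arm_command(targets=[[0, -2, 0, 0], [0, 0, 0, 0], [0, 0, 0, 0], [0, 0, 0, 0], [0, 0, 0, 0], [0, 0, 0, 0], [0, 0, 0, 0], [0, 0, 0, 0]], gripper=0)

```text
t: 16.32
ee_pos: [518.3, -203.0, 125.6]
orientation: [-0.0, 0.001, -1.563]
ft_force: [-0.0, -1.3, -1.4]
width: 51.7
```

Run:
```python
from path import *
o,M=st(); p=np.array(o["ee_pos"])
q=path(o["qpos"],[(p+[0,0,180],0),((500,-150,400),0),((500,-150,400),3.14)],v=25)
```

```text
t 16.3167 q [-0.777, 1.08, 2.304, 2.342, 1.74, -1.743] p [ 518.3 -203.   125.6] F [-0.  -1.3 -1.4] w 51.7
[[ 0.008  1.     0.001]
 [-1.     0.008 -0.001]
 [-0.001 -0.001  1.   ]]
wp 0 8 q [-0.78  0.54  2.41  2.35  1.44 -1.44] p [ 518.5 -203.1  305.1] y [ 1.     0.008 -0.001] x [ 0.008 -1.    -0.001]
wp 1 5 q [-0.68  0.18  2.48  2.39  1.21 -1.25] p [ 500.2 -150.3  400.2] y [ 1.     0.008 -0.001] x [ 0.008 -1.    -0.001]
wp 2 27 q [-0.68  0.18  2.48  2.39  1.21  1.89] p [ 500.2 -150.3  400.2] y [ 1.     0.008 -0.001] x [-0.008  1.    -0.001]
[[0,0,22,0.0],[0,-1,23,0.0],[0,0,22,0.0],[-1,0,23,0.0],[0,0,22,0.0],[0,-1,23,0.0],[0,0,22,0.0],[0,0,22,0.0],[-11,-4,19,0.0],[-10,-3,19,0.0],[-11,-4,19,0.0],[-11,-4,19,0.0],[-10,-3,19,0.0],[0,0,0,0.116],[0,0,0,0.116],[0,0,0,0.116],[0,0,0,0.116],[0,0,0,0.116],[0,0,0,0.116],[0,0,0,0.116]]
[[0,0,0,0.116],[0,0,0,0.116],[0,0,0,0.116],[0,0,0,0.116],[0,0,0,0.116],[0,0,0,0.117],[0,0,0,0.116],[0,0,0,0.117],[0,0,0,0.116],[0,0,0,0.117],[0,0,0,0.116],[0,0,0,0.117],[0,0,0,0.116],[0,0,0,0.117],[0,0,0,0.116],[0,0,0,0.117],[0,0,0,0.116],[0,0,0,0.117],[0,0,0,0.116],[0,0,0,0.117]]
```

Gripped at 51.7 mm. Next I'll lift and check.

arm_command(targets=[[0, 0, 8, 0], [0, 0, 16, 0], [0, 0, 22, 0], [0, 0, 22, 0], [0, 0, 22, 0], [0, 0, 22, 0], [0, 0, 22, 0], [0, 0, 22, 0], [0, 0, 22, 0], [0, 0, 22, 0], [0, 0, 12, 0], [0, 0, 5, 0]])

```text
t: 17.32
ee_pos: [517.9, -202.2, 345.0]
orientation: [-0.0, -0.001, -1.562]
ft_force: [0.4, -0.6, -3.4]
width: 51.3
```

Run:
```python
from path import *
o,M=st(); p=np.array(o["ee_pos"])
cv2.imwrite("pics/c3.png",get_image("side"))
q=path(o["qpos"],[(p,3.14)],v=25)
```

```text
t 17.3167 q [-0.777, 0.408, 2.41, 2.329, 1.345, -1.339] p [ 517.9 -202.2  345. ] F [ 0.4 -0.6 -3.4] w 51.3
[[ 0.009  1.    -0.001]
 [-1.     0.009  0.001]
 [ 0.001  0.001  1.   ]]
wp 0 27 q [-0.78  0.41  2.41  2.33  1.35  1.8 ] p [ 517.6 -201.9  345.3] y [1.    0.009 0.001] x [-0.009  1.    -0.003]
[[0,0,0,0.116],[0,0,0,0.116],[0,0,0,0.116],[0,0,0,0.116],[0,0,0,0.116],[0,0,0,0.116],[0,0,0,0.116],[0,0,0,0.116],[0,-1,0,0.116],[0,0,0,0.116],[0,0,0,0.116],[0,0,0,0.116],[0,0,0,0.117],[1,0,0,0.116],[0,0,0,0.117],[0,0,0,0.116],[0,0,-1,0.117],[0,0,0,0.116],[0,0,0,0.117],[0,0,0,0.116]]
[[0,0,0,0.117],[0,0,0,0.116],[0,0,0,0.117],[0,0,0,0.116],[0,-1,0,0.117],[0,0,0,0.116],[0,0,0,0.117]]
```

View pics/c3.png

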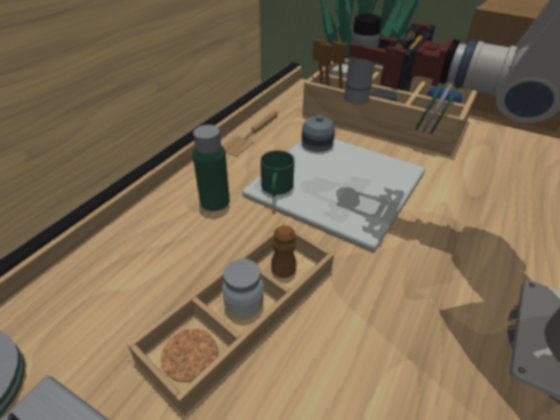

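The shaker is held upright at (362,58), clear of the board; the mug and canister haven't moved. Now the flip: 27 rows summing to about 3.14 rad.

arm_command(targets=[[0, 0, 0, 0.04], [0, 0, 0, 0.08], [0, 0, 0, 0.12], [0, 0, 0, 0.12], [0, 0, 0, 0.12], [0, 0, 0, 0.12], [0, 0, 0, 0.12], [0, 0, 0, 0.12], [0, 0, 0, 0.12], [0, 0, 0, 0.12], [0, 0, 0, 0.12], [0, 0, 0, 0.12], [0, 0, 0, 0.12], [0, 0, 0, 0.12], [0, 0, 0, 0.12], [0, 0, 0, 0.12], [0, 0, 0, 0.12], [0, 0, 0, 0.12], [0, 0, 0, 0.12], [0, 0, 0, 0.12]])

```text
t: 19.03
ee_pos: [518.2, -202.5, 341.3]
orientation: [1.706, 1.724, -0.779]
ft_force: [-0.2, 1.6, -3.5]
width: 50.9
```

arm_command(targets=[[0, 0, 0, 0.12], [0, 0, 0, 0.12], [0, 0, 0, 0.12], [0, 0, 0, 0.12], [0, 0, 0, 0.12], [0, 0, 0, 0.12], [0, 0, 0, 0.1], [0, 0, 0, 0.04], [0, 0, 0, 0]])

```text
t: 19.78
ee_pos: [518.2, -202.5, 341.4]
orientation: [-2.209, -2.229, 0.001]
ft_force: [0.3, -0.3, -2.5]
width: 51.3
```

Run:
```python
from path import *
o,M=st(); print(np.degrees(np.arctan2(M[2,0],M[2,2])))
```

```text
t 19.7833 q [-0.777, 0.417, 2.41, 2.33, 1.347, 1.8] p [ 518.2 -202.5  341.4] F [ 0.3 -0.3 -2.5] w 51.3
[[-0.009  1.    -0.003]
 [ 1.     0.009  0.002]
 [ 0.002 -0.003 -1.   ]]
179.87815966342637
```

Fully inverted. I'll hold for about 1.5 s and take a picture.

arm_command(targets=[[0, 0, 0, 0], [0, 0, 0, 0], [0, 0, 0, 0], [0, 0, 0, 0], [0, 0, 0, 0], [0, 0, 0, 0], [0, 0, 0, 0], [0, 0, 0, 0], [0, 0, 0, 0], [0, 0, 0, 0], [0, 0, 0, 0], [0, 0, 0, 0], [0, 0, 0, 0], [0, 0, 0, 0], [0, 0, 0, 0], [0, 0, 0, 0], [0, 0, 0, 0], [0, 0, 0, 0]])

```text
t: 21.28
ee_pos: [518.5, -202.9, 342.9]
orientation: [2.212, 2.231, -0.002]
ft_force: [-0.5, 0.1, -3.7]
width: 51.4
```

Run:
```python
from path import *
o,M=st(); im=get_image("side"); cv2.imwrite("pics/c4.png",im[0:220,250:560])
# refine pad: rack silhouette and pad mask
for n in("top","side"):
    if n=="top": get_image(n)
    for t in("pad_top","jar","mill","rack"):
        L=tip_of(n,t); z=dict(pad_top=13,jar=9,mill=9,rack=0)[t]
        print(n,t,[(np.round(l["at"],1).tolist(),round(l["conf"],2),atz(n,l["at"],z).round(1).tolist()) for l in L[:2]])
    s=silhouettes(n,"rack")
    if s: np.save(f"rack_{n}.npy",s[0]["pixels"]); print(s[0]["conf"],s[0]["pixels"].sum())
```

```text
t 21.2833 q [-0.777, 0.415, 2.409, 2.33, 1.347, 1.799] p [ 518.5 -202.9  342.9] F [-0.5  0.1 -3.7] w 51.4
[[-0.009  1.    -0.   ]
 [ 1.     0.009 -0.001]
 [-0.001 -0.    -1.   ]]
top pad_top []
top jar [([197.7, 258.6], 0.64, [538.9, 202.0, 9.0])]
top mill [([245.9, 273.8], 0.66, [508.1, 96.2, 9.0])]
top rack [([191.7, 262.9], 0.83, [530.2, 216.5, 0.0])]
0.66 8057
side pad_top [([187.0, 352.4], 0.69, [560.1, 337.6, 13.0])]
side jar [([241.8, 304.6], 0.93, [537.3, 214.8, 9.0]), ([217.2, 205.0], 0.31, [739.4, 15.1, 9.0])]
side mill [([285.4, 269.1], 0.77, [510.3, 103.3, 9.0])]
side rack [([243.4, 313.8], 0.96, [528.0, 224.5, 0.0])]
0.58 11664
```

View pics/c4.png

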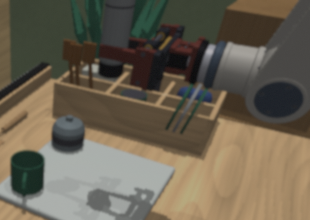

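The crop shows the shaker inverted, black cap down at (112,68), base up. Turning it back now, then I'll refine the pad position.

arm_command(targets=[[0, 0, 0, -0.04], [0, 0, 0, -0.08], [0, 0, 0, -0.12], [0, 0, 0, -0.12], [0, 0, 0, -0.12], [0, 0, 0, -0.12], [0, 0, 0, -0.12], [0, 0, 0, -0.12], [0, 0, 0, -0.12], [0, 0, 0, -0.12], [0, 0, 0, -0.12], [0, 0, 0, -0.12], [0, 0, 0, -0.12], [0, 0, 0, -0.12], [0, 0, 0, -0.12], [0, 0, 0, -0.12], [0, 0, 0, -0.12], [0, 0, 0, -0.12], [0, 0, 0, -0.12], [0, 0, 0, -0.12]])

```text
t: 23.55
ee_pos: [518.5, -203.0, 342.9]
orientation: [0.663, 0.67, -1.458]
ft_force: [-0.4, 0.9, -3.3]
width: 51.1
```

arm_command(targets=[[0, 0, 0, -0.12], [0, 0, 0, -0.12], [0, 0, 0, -0.12], [0, 0, 0, -0.12], [0, 0, 0, -0.12], [0, 0, 0, -0.12], [0, 0, 0, -0.1], [0, 0, 0, -0.04], [0, 0, 0, 0]])

```text
t: 24.3
ee_pos: [518.5, -203.0, 342.9]
orientation: [-0.001, -0.0, -1.562]
ft_force: [0.0, 0.5, -3.9]
width: 51.0
```

Run:
```python
from path import *
o,M=st(); print("roll",np.arctan2(M[2,0],M[2,2]))
ms={n:np.load(f"rack_{n}.npy") for n in("top","side")}
def sil(n,x,y,th):
    c,s=np.cos(th),np.sin(th)
    pts=[proj(n,[x+c*a-s*b,y+s*a+c*b,z]) for a in(-64,64) for b in(-183,183) for z in(0,50)]
    h=cv2.convexHull(np.array(pts,np.float32)); m=np.zeros((420,560),np.uint8); cv2.fillConvexPoly(m,np.round(h*16).astype(np.int32),1,shift=4); return m>0
# fill masks by hull of largest blob
H={}
for n,m in ms.items():
    cs=cv2.findContours(m.astype(np.uint8),0,2)[0]; h=cv2.convexHull(max(cs,key=cv2.contourArea)); k=np.zeros(m.shape,np.uint8); cv2.fillConvexPoly(k,h,1); H[n]=k>0; print(n,m.sum(),H[n].sum())
iou=lambda a,b:(a&b).sum()/(a|b).sum()
from scipy.optimize import minimize
for use in(["top"],["side"],["top","side"]):
    r=minimize(lambda v:-sum(iou(sil(n,v[0],v[1],v[2]/200),H[n]) for n in use),[534,216,-34],method="Nelder-Mead",options=dict(initial_simplex=[[534,216,-34],[544,216,-34],[534,226,-34],[534,216,-20]]))
    x,y,t=r.x; t/=200; print(use,r.x.round(1),np.degrees(t),-r.fun,"pad",(x-np.sin(t)*119).round(1),(y+np.cos(t)*119).round(1))
# cork colour
for n,box in(("top",(105,160,225,275)),("side",(150,230,320,390))):
    im=cv2.imread(f"pics/{n}0.png"); x0,x1,y0,y1=box; c=im[y0:y1,x0:x1]; ref=cv2.imread(f"pics/{n}0.png")[(250,353)[n=="side"],(137,190)[n=="side"]]
    lab=cv2.cvtColor(cv2.GaussianBlur(c,(5,5),0),cv2.COLOR_BGR2LAB).astype(float)
    rl=np.median(lab[lab.shape[0]//2-8:lab.shape[0]//2+8,lab.shape[1]//2-8:lab.shape[1]//2+8].reshape(-1,3),0)
    m=(np.linalg.norm(lab-rl,axis=2)<18).astype(np.uint8); m=cv2.morphologyEx(m,cv2.MORPH_OPEN,np.ones((3,3)))
    ct=cv2.convexHull(max(cv2.findContours(m,0,2)[0],key=cv2.contourArea)); (ex,ey),ax,ang=cv2.fitEllipse(ct)
    print(n,"cork",ex+x0,ey+y0,ax,"->",atz(n,(ex+x0,ey+y0),13).round(1))
```

```text
t 24.3 q [-0.777, 0.415, 2.408, 2.33, 1.347, -1.342] p [ 518.5 -203.   342.9] F [ 0.   0.5 -3.9] w 51.0
[[ 0.009  1.     0.001]
 [-1.     0.009  0.001]
 [ 0.001 -0.001  1.   ]]
roll 0.0008233246859751439
top 8057 11334
side 11664 17268
['top'] [533.5 216.6 -39.8] -11.414580309578096 0.9941119606292292 pad 557.1 333.2
['side'] [532.4 222.1 -40.4] -11.582268376545594 0.9819232309364453 pad 556.3 338.7
['top', 'side'] [533.8 218.7 -39.2] -11.221512783373468 1.9511407245084067 pad 556.9 335.4
top cork 137.88412857055664 249.79304313659668 (40.502586364746094, 43.74006271362305) -> [555.1 331.8  13. ]
side cork 188.13147735595703 354.9915313720703 (53.053253173828125, 59.84756851196289) -> [555.7 340.1  13. ]
```

Run:
```python
from path import *
o,M=st()
q=path(o["qpos"],[((660,-60,350),0),((680,90,350),0),((558,335,300),0)],v=27)
e=ik(np.array([558,335.5,121]),tilt(q),q); print(e)
```

```text
t 24.3 q [-0.777, 0.415, 2.408, 2.33, 1.347, -1.342] p [ 518.5 -203.   342.9] F [ 0.   0.5 -3.9] w 51.0
[[ 0.009  1.     0.001]
 [-1.     0.009  0.001]
 [ 0.001 -0.001  1.   ]]
wp 0 8 q [-0.2   0.44  2.27  2.91  1.15 -1.48] p [659.9 -60.4 349.8] y [ 1.     0.009 -0.001] x [ 0.009 -1.     0.001]
wp 1 6 q [ 0.19  0.46  2.22  3.35  1.12 -1.66] p [679.6  89.8 349.6] y [ 1.     0.009 -0.001] x [ 0.009 -1.     0.001]
wp 2 11 q [ 0.87  0.6   2.17  4.04  1.33 -1.87] p [557.5 334.7 300.5] y [ 1.     0.009 -0.001] x [ 0.009 -1.     0.001]
[[-18,18,1,0.0],[-18,17,1,0.0],[-17,18,0,0.0],[-18,18,1,0.0],[-18,17,1,0.0],[-18,18,1,0.0],[-18,17,0,0.0],[-17,18,1,0.0],[-25,4,0,0.0],[-25,3,0,0.0],[-25,4,0,0.0],[-25,3,0,0.0],[-25,4,0,0.0],[-25,3,0,0.0],[-22,-11,-4,0.0],[-23,-11,-5,0.0],[-22,-11,-4,0.0],[-23,-10,-5,0.0],[-22,-11,-4,0.0],[-22,-11,-5,0.0]]
[[-23,-11,-4,0.0],[-22,-11,-5,0.0],[-22,-11,-4,0.0],[-23,-11,-5,0.0],[-22,-11,-4,0.0]]
(array([ 0.87088923,  1.01754527,  2.07853594,  4.00449267,  1.54068232,
       -1.60619108]), np.float64(2.7853275241795927e-12))
```

arm_command(targets=[[-9, 9, 1, 0], [-9, 9, 0, 0], [-18, 17, 1, 0], [-17, 18, 0, 0], [-18, 18, 1, 0], [-18, 17, 1, 0], [-18, 18, 1, 0], [-18, 17, 0, 0], [-17, 18, 1, 0], [-25, 4, 0, 0], [-25, 3, 0, 0], [-25, 4, 0, 0], [-25, 3, 0, 0], [-25, 4, 0, 0], [-25, 3, 0, 0], [-22, -11, -4, 0], [-23, -11, -5, 0], [-22, -11, -4, 0], [-23, -10, -5, 0], [-22, -11, -4, 0]])

```text
t: 25.97
ee_pos: [622.3, 202.7, 326.4]
orientation: [0.001, 0.003, -1.563]
ft_force: [1.4, 0.5, -3.4]
width: 51.4
```

arm_command(targets=[[-22, -11, -5, 0], [-23, -11, -4, 0], [-22, -11, -5, 0], [-22, -11, -4, 0], [-15, -7, -4, 0], [-8, -4, 0, 0], [0, 0, 0, 0], [0, 0, 0, 0]])

```text
t: 26.63
ee_pos: [567.0, 313.4, 305.2]
orientation: [0.001, 0.002, -1.562]
ft_force: [-0.5, -0.5, -3.2]
width: 51.4
```

Run:
```python
from path import *
o,M=st(); print("to go (tool)",(M.T@(np.array([558,335.5,200])-o["ee_pos"])).round(1))
cv2.imwrite("pics/c5.png",np.hstack([get_image("top")[150:350,60:330],get_image("side")[150:350,100:400]]))
```

```text
t 26.6333 q [0.819, 0.576, 2.186, 3.989, 1.312, -1.851] p [567.  313.4 305.2] F [-0.5 -0.5 -3.2] w 51.4
[[ 0.009  1.     0.001]
 [-1.     0.009 -0.001]
 [-0.001 -0.001  1.   ]]
to go (tool) [ -22.    -8.7 -105.2]
```

View pics/c5.png

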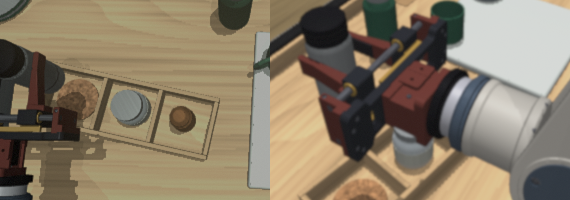

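The crops show the shaker upright above the end bay, with the body's wide side horizontal. I'll centre it and lower to 30 mm above contact.

arm_command(targets=[[-11, -4, -5, 0], [-11, -5, -10, 0], [0, 0, -20, 0], [0, 0, -22, 0], [0, 0, -22, 0], [0, 0, -22, 0], [0, 0, -20, 0], [0, 0, -16, 0], [0, 0, -10, 0], [0, 0, -5, 0], [0, 0, 0, 0], [0, 0, 0, 0]])

```text
t: 27.73
ee_pos: [558.0, 335.5, 153.6]
orientation: [0.001, 0.001, -1.563]
ft_force: [-0.4, 0.1, -2.8]
width: 51.0
```

Run:
```python
from fitsh import *
o,M=st(); print("to go (tool)",(M.T@(np.array([558,335.5,120.6])-o["ee_pos"])).round(1))
I={n:get_image(n) for n in("top","side")}
for n in I:
    s=silhouettes(n,"shaker"); t=tip_of(n,"shaker")
    print(n,[(l["conf"],l["at"]) for l in t],"expected origin px",proj(n,np.array(o["ee_pos"])-[1,0,107.6]).round(1))
cv2.imwrite("pics/c6.png",np.hstack([I["top"][150:350,60:330],I["side"][180:400,100:400][:200]]))
```

```text
t 27.7333 q [0.87, 0.942, 2.102, 4.006, 1.507, -1.645] p [558.  335.5 153.6] F [-0.4  0.1 -2.8] w 51.0
[[ 0.008  1.    -0.   ]
 [-1.     0.008 -0.001]
 [-0.001  0.     1.   ]]
to go (tool) [  0.   0. -33.]
top [(0.82, [130.9, 244.4])] expected origin px [130.3 246.8]
side [(0.9, [185.4, 338.4])] expected origin px [186.5 341.1]
```

View pics/c6.png

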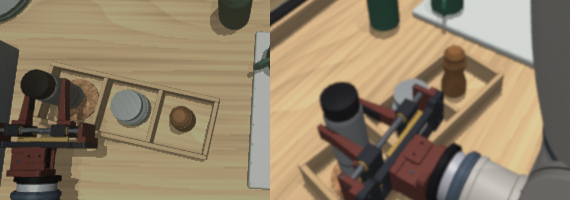

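The shaker sits over the cork and the gripper clears the jar; the measured origin is within 3 px of the expected one. Lowering gently.

arm_command(targets=[[0, 0, -8, 0], [0, 0, -8, 0], [0, 0, -5, 0], [0, 0, -3, 0], [0, 0, -2, 0], [0, 0, -2, 0], [0, 0, -1, 0], [0, 0, 0, 0], [0, 0, 0, 0], [0, 0, 0, 0]])

```text
t: 28.87
ee_pos: [557.8, 335.5, 124.4]
orientation: [0.0, 0.001, -1.562]
ft_force: [-0.5, -0.3, -3.0]
width: 51.5
```

arm_command(targets=[[0, 0, -0.5, 0], [0, 0, -0.5, 0], [0, 0, -0.5, 0], [0, 0, -0.5, 0], [0, 0, 0, 0]])

```text
t: 29.28
ee_pos: [557.7, 335.5, 122.1]
orientation: [-0.0, 0.001, -1.562]
ft_force: [-0.2, -0.2, -3.8]
width: 51.2
```

arm_command(targets=[[0, 0, -0.5, 0], [0, 0, -0.5, 0], [0, 0, 0, 0], [0, 0, 0, 0]])

```text
t: 29.62
ee_pos: [557.8, 335.5, 121.1]
orientation: [0.0, 0.001, -1.562]
ft_force: [0.6, -0.6, -3.4]
width: 51.0
```

arm_command(targets=[[0, 0, -0.5, 0], [0, 0, 0, 0], [0, 0, 0, 0]])

```text
t: 29.87
ee_pos: [557.7, 335.6, 120.7]
orientation: [0.0, 0.001, -1.562]
ft_force: [0.1, 0.4, -3.5]
width: 51.2
```

arm_command(targets=[[0, 0, -0.5, 0], [0, 0, 0, 0], [0, 0, 0, 0]])

```text
t: 30.12
ee_pos: [557.8, 335.5, 120.5]
orientation: [0.001, 0.0, -1.562]
ft_force: [0.2, -1.0, -1.1]
width: 51.2
```

arm_command(targets=[[0, 0, -0.4, 0], [0, 0, 0, 0], [0, 0, 0, 0]])

```text
t: 30.37
ee_pos: [557.9, 335.5, 120.5]
orientation: [0.002, -0.0, -1.563]
ft_force: [-0.2, -1.1, 2.7]
width: 51.2
```

arm_command(targets=[[0, 0, 0, 0], [0, 0, 0, 0], [0, 0, 0, 0], [0, 0, 0, 0], [0, 0, 0, 0], [0, 0, 0, 0], [0, 0, 0, 0], [0, 0, 0, 0]], gripper=100)

```text
t: 31.03
ee_pos: [557.7, 335.5, 119.7]
orientation: [-0.0, 0.001, -1.562]
ft_force: [-0.3, -0.1, 0.4]
width: 87.9
```

Run:
```python
from path import *
o,M=st(); p=np.array(o["ee_pos"]); path(o["qpos"],[(p-[110,0,0],0),(p+[-110,0,150],0)],v=20)
```

```text
t 31.0333 q [0.871, 1.018, 2.075, 4.004, 1.538, -1.607] p [557.7 335.5 119.7] F [-0.3 -0.1  0.4] w 87.9
[[ 0.009  1.     0.001]
 [-1.     0.009 -0.001]
 [-0.001 -0.001  1.   ]]
wp 0 6 q [ 1.11  1.05  2.19  4.24  1.61 -1.49] p [447.2 335.8 119.6] y [ 1.     0.009 -0.001] x [ 0.009 -1.    -0.001]
wp 1 8 q [ 1.11  0.65  2.28  4.25  1.48 -1.75] p [447.3 335.7 269.6] y [ 1.     0.009 -0.001] x [ 0.009 -1.    -0.001]
[[0,-19,0,0.0],[0,-18,0,0.0],[0,-19,0,0.0],[0,-18,-1,0.0],[0,-19,0,0.0],[0,-19,0,0.0],[0,0,19,0.0],[0,0,19,0.0],[0,0,18,0.0],[0,0,19,0.0],[0,0,19,0.0],[0,0,19,0.0],[0,0,18,0.0],[0,0,19,0.0]]
```

arm_command(targets=[[0, -6, 0, 0], [0, -14, 0, 0], [0, -18, 0, 0], [0, -18, 0, 0], [0, -18, 0, 0], [0, -18, 0, 0], [0, -18, 0, 0], [0, 0, 0, 0], [0, 0, 0, 0]])

```text
t: 31.78
ee_pos: [447.0, 335.3, 119.7]
orientation: [-0.001, 0.001, -1.56]
ft_force: [-0.3, 1.0, -0.6]
width: 87.8
```

Run:
```python
from fitsh import *
o,M=st()
I={n:get_image(n) for n in("top","side")}
for n in I:
    t=tip_of(n,"shaker"); s=silhouettes(n,"shaker")
    if t: print(n,t[0]["conf"],atz(n,t[0]["at"],13).round(1))
    if s:
        m=s[0]["pixels"]; print(max((iou(sil(n,x,y,13),m),x,y) for x in range(544,571,3) for y in range(322,350,3)))
cv2.imwrite("pics/c7.png",np.hstack([I["top"][150:370,60:330],I["side"][180:400,100:400]]))
```

```text
t 31.7833 q [1.103, 1.043, 2.188, 4.235, 1.611, -1.492] p [447.  335.3 119.7] F [-0.3  1.  -0.6] w 87.8
[[ 0.011  1.     0.001]
 [-1.     0.011  0.   ]
 [ 0.    -0.001  1.   ]]
top 0.88 [566.  330.5  13. ]
(np.float64(0.9151898734177215), 556, 334)
side 0.77 [566.4 332.8  13. ]
(np.float64(0.9167927382753404), 556, 337)
```

View pics/c7.png

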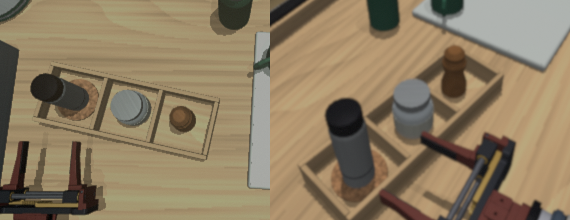

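The shaker stands upright on the cork (top crop about (72,95), side crop about (350,170)). The silhouette fit puts it at (556,335), which is the pad centre. The jar and mill haven't moved, and the gripper is clear.

```bash
python3 -c "
from workcell import *
print(get_obs()['t']); print(close_job())"
```

```text
32.0833
the job is handed in; nothing more can be done
None
```

The shaker was picked up, turned upside down, turned back and set upright on the cork pad. I released it, backed the gripper off about 110 mm and handed the job in at 32.1 s of the 51 s allowed.

**Tool tilt:** rows only turn about tool y, so I tilted the tool from straight down to horizontal by pushing the arm past its reach high above the table.

**Flip:** I gripped the shaker about 108 mm above its base, then turned it 180° (measured 179.9°). It stayed inverted for 1.5 s or more, and a picture confirmed the cap was down.

**Last checks:**
- **Position:** silhouettes from both cameras put the shaker at about (556, 335), against a pad estimate of (556.5, 335.5).
- **Force:** it was set down with under 7 N at the wrist.
- **Surroundings:** the jar and mill stood in their bays in the last picture. The last picture that showed all of the mug, canister and flask, taken just after the lift, had them where they began.

**Checks that disagreed:**
- The point network put the shaker's base about 10 mm off the silhouette fit. I trusted the fit, which agreed with the arm's pose.
- The top and side cameras differed by 5–8 mm in y on the pad position, so I used the average.
- During the tilt, joint 3 sat at its lower stop and read 0.087–0.088 rad against a stated 0.09.

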